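# Retain an instrument case and hold its sprung cover at the set angle

## Robot

A 6-joint arm with a two-finger parallel gripper is mounted at the origin on the work surface. World frame = base frame: x ahead of the robot, y to its left, z up, the work surface at z = 0. Lengths are in mm, angles in rad, forces in N, time in s.
With the tool pointing down it reaches from about 350 to 975 mm from the base axis. Payload 7.1 kg.
Tool frame: the origin (TCP) lies on the centre line of the jaws, within the pads' length; the fingertips stand manip.tip_reach ahead of it and the grasp point (between the pads) lies 8 mm behind it (manip.tip_reach is the distance from the TCP to the fingertips, in mm); z points along the fingers, y is the direction in which the jaws open and shut (so a half turn about z gives the same grasp; the last joint's range is limited). The gripper opens to 88 mm and grips with 3 to 60 N. Pads are 20 mm wide; open, the fingers measure 115 mm over their backs; the gripper's body (75 mm by 178 mm) begins 61 mm behind the grasp point.
Start: joints at [-1.248, 0.423, 1.63, -0, 1.089, -0.019], TCP at [209.507, -588.822, 233.675] pointing down, gripper open.
Joint ranges: [-3, 3], [-0.9, 2.11], [0.09, 2.58], [-1.31, 4.45], [0.11, 2.69], [-2.54, 2.54]. Speed limits (rad/s): [2.39, 2.39, 3.01, 3.14, 3.14, 3.14].

## Interface

Orientations are given as a unit quaternion [x, y, z, w].
In Python, from rig import status, eyes, order, manip gives the robot as it stands.
- The arm moves only by the tool servo_tool, never from a script. Its argument "increments" is a list of rows, each a list of 6 numbers: the shift along the tool's x, y, z in units of 0.02 m (1.0 is 0.02 m), then the turn, a rotation vector about the tool's x, y, z in units of 0.1 rad (1.0 is 0.1 rad). In form: [[tx, ty, tz, wx, wy, wz], ...]. A call has 1 to 12 rows; each row shifts and turns the commanded pose from where the row before left it, along the tool's axes as they then stand; what a row does not reach is not made up. A row lasts 1/12 s, in which the tool goes at most 41.7 mm and 7.16 degrees, less where a joint would pass 70% of its speed; a pose out of reach is approached as far as the arm can. A call with a number of a shift or a turn outside -1 to 1 is refused whole. A call with a gripper value outside its range is refused whole. "jaw" is the opening, from 0 (shut) to 1 (fully open), set as the call begins (left out, the last holds). The fingers move at their own pace and stop on an object; "grip_force" is the grip in N (left out, the last holds). Time passes only in rows, so rows that do not move let the fingers close. It gives the time, the measured TCP pose, the force and the opening at its end, in the units of the state.
- status.get_obs(): the state, without advancing time (a new reading comes with each control period).
- eyes.grab_frame(name): name is "side" or "top" or "wrist"; returns the picture (420x560x3 uint8, red, green, blue); there is no depth.
- eyes.camera_params(name): a dict with "fx", "fy", "cx", "cy" (pixels), "pose" (4x4, takes a point from camera to world coordinates); the wrist camera has in their place "tool_from_camera" (4x4, takes a point from camera to tool coordinates, whose origin is the TCP and whose axes are the flange's). Camera axes: x right, y up, looking along -z (the intrinsics and any distortion apply to the point x, -y, -z); pixel columns grow to the right and rows downward; lengths in mm; the calibration is good to about 2 mm. A picture is of the moment at which its call begins: read the wrist's pose just before it. camera_params takes no time and is no camera call.
- order.job_done(): hands the job in, once; it reports no verdict.
The state is a dict: "time_s": time; "joints": joint angles; "qvel": joint speeds; "tau": joint torques, N m; "eef_pos": TCP position; "orientation": TCP orientation; "force": force on the tool from outside, world axes, zero at the start; "moment": the same for the moment, N m; "finger_gap": finger opening in mm.
Only numpy, scipy, OpenCV 4.12 (cv2) and the standard library are available. Lean on these libraries where they do the work, as an engineer would, in place of code of your own. Each camera call takes 0.05 s, during which the arm holds its last target. There are 200 camera calls.

## Task

Set up the hinge-spring check of the instrument case in the jig: lay the long retaining bar across the two notched supports at the jig's front, flat in both notches and about centred, and let go of it while the cover is still shut. Then take the cover by its rod handle, lift it against its spring until the cover is in line with the pointer arm beside it, and finish while still holding it steady at that angle. Leave the pointer as it is set, and the short bar, the weight and the bottle where they stand.

Things in the scene. Friction and masses are not known exactly. Their poses are not given: they have to be found in the camera images.
- jig: Fixed aluminium base plate, 350 x 250 x 12 mm, carrying a white open-topped instrument case under a grey hinged cover. Origin on the bench; x from the front (robot's side) to the back, y along the front, z up. Plate: x -200 to 150, y -125 to 125 mm. Case: x -45 to 125, y -85 to 85, up to z 92 mm; its low front flange lies between the supports, up to z 33 mm.
- support0 (a point): Middle of the notch floor of the steel support at the jig's x -165, y -90, z 35 mm. The notch is open at the top and along y, 31 mm wide in x between cheeks that reach up to z 48 mm; the support is 22 mm long in y. Axes are the jig's.
- support1 (a point): The same on the other support, at the jig's x -165, y +90, z 35 mm. The bar lies home with its underside on both floors and its middle halfway between them: origin at the jig's x -165, y 0, z 35 mm, its y axis along the jig's y, either way round.
- bar: Long retaining bar, plain steel, loose, about 0.35 kg: 240 mm long (y axis), 25 mm wide (x), 16 mm thick, with a grip fin on the middle of its top, 12 mm thick (x), 50 mm long (y), from 16 to 50 mm above the underside. Origin at the centre of the underside. Starts flat on the bench left or right of the jig, roughly along world x.
- cover_rod (a point): Middle of the cover's handle: a level steel rod, 12 mm diameter, 120 mm long along y, on an arm at each end, 215 mm before (-x) and 26 mm above the hinge axis in the cover's frame; 124 mm above the bench when shut. 37 mm of free space behind it, up to the 12 mm thick cover plate. Axes are the cover's, the jig's when shut. It may turn between the fingers of an upright gripper.
- cover_hinge (a point): Middle of the hinge axis of cover and pointer, which runs along the jig's y at the jig's x 125, z 98 mm, through mid-thickness of the cover plate. Axes turn with the cover.
- cover (a joint): Opening angle of the sprung cover, rad: 0 shut (its start), grows as the front edge rises, at most 1.3. The spring hinge pulls it shut: about 4 N of lift at the rod to leave the rest, at 0.85 rad some 8 N square to the hinge arm (13 N straight up). Let go, it falls shut.
- pointer_tip (a point): Tip of the pointer: a thin plain steel arm, 170 mm long, 8 mm high, 4 mm thick, pivoted on the hinge axis 103 mm to the +y side of the jig's middle, just beside the cover's edge. It runs from the hinge towards its own -x. It shows the wanted cover angle and must not be pushed.
- pointer (a joint): Set angle of the pointer arm, rad, between 0.45 and 0.85, same zero and sense as the cover's angle: the cover is in line with the pointer when the two are equal. Held by friction.
- short_bar: Bystander: shorter steel bar of the same section and fin, 130 mm long (y axis), too short for the supports; flat on the bench on the other side of the jig. Origin at the centre of its underside.
- weight: Bystander: steel check weight, 48 mm diameter, 80 mm tall, origin at the centre of its foot.
- bottle: Bystander: white plastic bottle, 60 mm diameter, 140 mm tall, origin at the centre of its foot.

How it is judged:
By the outcome, as a careful person would: the job done as asked, in the order asked, and still so for the second after the job is handed in, while the arm keeps its last pose, push and grip.
It also fails if it takes over 53 s, if anything falls off the work surface, if the arm or the gripper's body presses on something with over 40 N, if the wrist force passes 120 N, or if a joint passes its speed limit or range.

## Working session

There is one attempt and no reset: what is moved stays moved. The work goes in short steps, Python scripts to look and compute and a tool call to move; the robot and the scene stay as the last step left them, time stands still between calls to the robot, and variables do not carry over. Pictures are saved under pics/ and viewed, about 8 in all and at most 12, crops included, and the job is handed in when it is done.

Besides the shell and the picture viewer there is one more tool, called after "Request:" as name(argument=value, ...) on one line, values as JSON. servo_tool: Moves the arm, as the interface text tells. Shifts and turns lie within -1 to 1; 1 stands for 0.02 m of shift or 0.1 rad of turn. Its arguments: {"type":"object","properties":{"increments":{"type":"array"},"jaw":{"type":"number"},"grip_force":{"type":"number"}},"required":["increments"]}

```bash
mkdir -p pics; ls
python3 - <<'E'
from rig import status, eyes, order, manip
import cv2,json,numpy as np
np.set_printoptions(precision=4,suppress=True)
print(status.get_obs()); print(manip.tip_reach)
ims=[]
for n in ["side","top"]:
    im=eyes.grab_frame(n); cv2.imwrite(f"pics/{n}0.png",im[...,::-1]); p=eyes.camera_params(n); print(n,{k:np.array(v) for k,v in p.items()})
print({k:np.array(v) for k,v in eyes.camera_params("wrist").items()})
E
```

```text
pics
{'time_s': 0.0, 'joints': array([-1.248 ,  0.4238,  1.6307, -0.    ,  1.0886, -0.019 ]), 'qvel': array([ 0.0003,  0.0007,  0.0009, -0.0009, -0.0005,  0.    ]), 'tau': array([ -0.0015, -54.4627, -27.367 ,   0.0644,   0.023 ,  -0.0001]), 'eef_pos': array([ 209.325 , -588.343 ,  232.9221]), 'orientation': array([ 0.9854,  0.1701, -0.0001, -0.0007]), 'force': array([ 0.0219, -0.2442, -0.402 ]), 'moment': array([-0.0114,  0.0393, -0.0037]), 'finger_gap': 87.81677360356593}
11.0
side {'fx': array(384.0878), 'fy': array(384.0878), 'cx': array(274.7487), 'cy': array(205.4373), 'pose': array([[   0.9651,    0.166 ,   -0.2026,  414.5153],
       [  -0.2616,    0.5691,   -0.7795, -764.7741],
       [  -0.0141,    0.8053,    0.5927,  645.9165],
       [   0.    ,    0.    ,    0.    ,    1.    ]])}
top {'fx': array(467.2552), 'fy': array(467.2552), 'cx': array(278.9045), 'cy': array(207.3125), 'pose': array([[  -0.0093,    0.9854,   -0.17  ,  427.1522],
       [  -0.9997,   -0.0056,    0.0221,    3.2124],
       [   0.0208,    0.1702,    0.9852, 1060.447 ],
       [   0.    ,    0.    ,    0.    ,    1.    ]])}
{'fx': array(325.8366), 'fy': array(325.8366), 'cx': array(284.1118), 'cy': array(215.6871), 'tool_from_camera': array([[  -0.0013,    0.9607,    0.2775,   75.4417],
       [   1.    ,    0.0013,    0.0001,   -0.451 ],
       [  -0.0003,    0.2775,   -0.9607, -149.6796],
       [   0.    ,    0.    ,    0.    ,    1.    ]])}
```

View pics/top0.png

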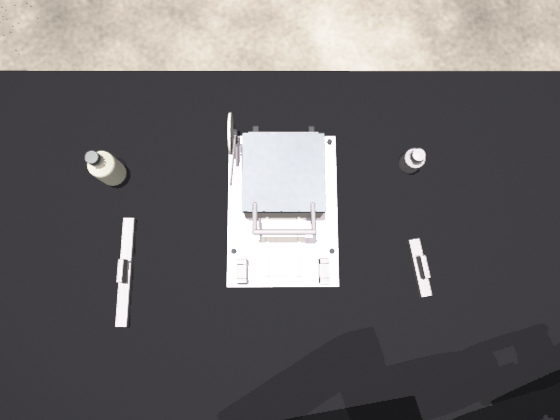

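View pics/side0.png

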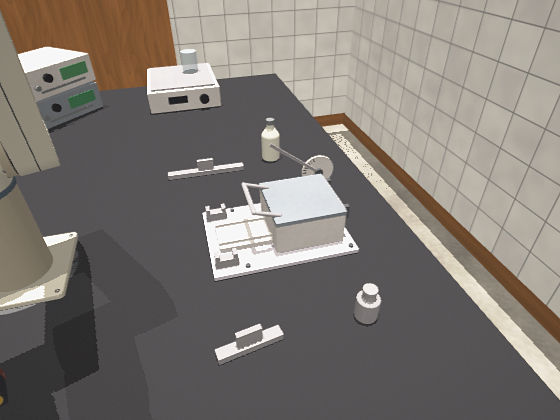

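```bash
cat > h.py <<'E'
from rig import status, eyes, order, manip
import cv2,numpy as np
np.set_printoptions(precision=3,suppress=True)
def cam(n):
    p=eyes.camera_params(n)
    if n=="wrist":
        from scipy.spatial.transform import Rotation as R
        o=status.get_obs();T=np.eye(4);T[:3,:3]=R.from_quat(o['orientation']).as_matrix();T[:3,3]=o['eef_pos']
        P=T@np.array(p['tool_from_camera'])
    else: P=np.array(p['pose'])
    return p,P
def rays(c,uv):
    p,P=c; uv=np.atleast_2d(uv).astype(float)
    d=np.c_[(uv[:,0]-p['cx'])/p['fx'],-(uv[:,1]-p['cy'])/p['fy'],-np.ones(len(uv))]
    return P[:3,3],d@P[:3,:3].T
def onz(c,uv,z):
    o,d=rays(c,uv); return o+d*((z-o[2])/d[:,2])[:,None]
def onplane(c,uv,pt,n):
    o,d=rays(c,uv); return o+d*(((pt-o)@n)/(d@n))[:,None]
def proj(c,X):
    p,P=c; X=(np.atleast_2d(X)-P[:3,3])@P[:3,:3]
    return np.c_[p['cx']-p['fx']*X[:,0]/X[:,2],p['cy']+p['fy']*X[:,1]/X[:,2]]
E
python3 - <<'E'
from h import *
im=cv2.imread("pics/top0.png"); g=cv2.cvtColor(im,cv2.COLOR_BGR2GRAY); c=cam("top")
m=(g>110).astype(np.uint8); m[:75]=0
for k in cv2.findContours(m,cv2.RETR_EXTERNAL,cv2.CHAIN_APPROX_NONE)[0]:
    if cv2.contourArea(k)<60: continue
    k=k[:,0,:]
    z=12 if len(k)>400 else 16
    w=onz(c,k,z)[:,:2].astype(np.float32)
    r=cv2.minAreaRect(w); print(len(k),"px",k.mean(0),"rect",r, "x",w[:,0].min(),w[:,0].max(),"y",w[:,1].min(),w[:,1].max())
    if z==12:
        f=w[w[:,0]<w[:,0].min()+8]; 
        mid=np.median(f[:,1]); e=f[abs(f[:,1]-mid)<100]; print("front",np.polyfit(e[:,1],e[:,0],1))
        b=w[(w[:,0]>w[:,0].min()+10)&(w[:,0]<w[:,0].min()+150)]
        for s in(-1,1):
            q=b[s*(b[:,1]-mid)>100]; print("sideedge",s,np.polyfit(q[:,0],q[:,1],1),len(q))
# crops
a=cv2.resize(im[95:300,205:355],None,fx=3,fy=3,interpolation=cv2.INTER_CUBIC)[:600]
b=cv2.imread("pics/side0.png"); b=cv2.resize(b[120:280,195:365],None,fx=3.7,fy=3.7,interpolation=cv2.INTER_CUBIC)
cv2.imwrite("pics/sidecrop.png",b)
E
```

```text
136 px [420.515 266.993] rect ((471.3609619140625, -336.8104553222656), (131.1770477294922, 32.11953353881836), 9.434720993041992) x 404.50583 535.4262 y -357.27872 -310.623
240 px [124.046 271.771] rect ((468.3955078125, 323.6502685546875), (31.134483337402344, 238.3634796142578), 88.50467681884766) x 349.24008 587.3406 y 305.28003 339.42426
105 px [104.029 166.495] rect ((704.5655517578125, 379.878173828125), (107.52069854736328, 63.528690338134766), 45.55373001098633) x 660.97327 743.529 y 330.36935 423.5891
61 px [414.787 157.377] rect ((722.1052856445312, -337.0252380371094), (50.13111877441406, 48.09138488769531), 89.78105926513672) x 698.05286 746.15674 y -362.14554 -311.95026
579 px [278.012 202.466] rect ((632.5050659179688, -26.609390258789062), (254.52626037597656, 407.06500244140625), 89.73580932617188) x 428.80197 836.585 y -154.31683 99.771095
front [ -0.006 429.826]
sideedge -1 [  -0.006 -148.564] 63
sideedge 1 [ -0.011 102.91 ] 63
```

View pics/sidecrop.png

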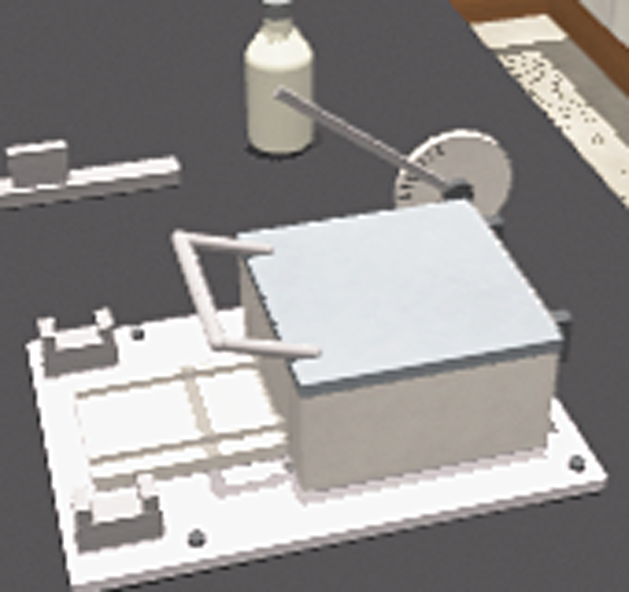

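Run:
```python
from h import *
im=cv2.imread("pics/top0.png"); g=cv2.cvtColor(im,cv2.COLOR_BGR2GRAY); c=cam("top")
m=(g>110).astype(np.uint8); m[:75]=0
def cont(s,u):
    ks=cv2.findContours(s,cv2.RETR_EXTERNAL,cv2.CHAIN_APPROX_NONE)[0]
    return max([k for k in ks if cv2.pointPolygonTest(k,u,True)>-15],key=len)[:,0,:]
k=cont(m,(124,272)); w=onz(c,k,16)[:,:2]
q=w[((w[:,0]<420)|(w[:,0]>515))&(w[:,0]>355)&(w[:,0]<581)]
l=np.polyfit(q[:,0],q[:,1],1); print("bar axis y=",l,"ends",w[:,0].min(),w[:,0].max(),"mid y",np.polyval(l,468.3), "resid",np.std(q[:,1]-np.polyval(l,q[:,0])))
print("bar pic rows y by contour near fin:")
sub=g[255:290,110:140]; 
# dark fin strip within bar
yy,xx=np.where(cv2.erode(cv2.morphologyEx(m,cv2.MORPH_CLOSE,np.ones((9,9))),np.ones((3,3)))[250:295,110:140]&(1-m[250:295,110:140])>0)
d=np.c_[xx+110,yy+250]; print("dark px",d.min(0),d.max(0),"at z50",onz(c,[d.mean(0)],50), onz(c,[d.min(0),d.max(0)],50))
# jig check
J=np.array([629.5,-27,0])
print("supports px",proj(c,J+[[-165,-90,48],[-165,90,48]]),"holes? rod",proj(c,J+[[-90,0,124],[-90,60,124],[-90,-60,124]]))
s=cam("side"); si=cv2.imread("pics/side0.png"); gs=cv2.cvtColor(si,cv2.COLOR_BGR2GRAY)
print("side corners",proj(s,J+[[-200,-125,12],[150,-125,12],[-200,125,12],[-90,60,124],[-90,-60,124],[125,103,98],[-165,-90,48],[-165,90,48]]))
n=np.array([0,1,0.]); pt=J+[0,103,0]
pts=[]
for x in range(283,301):
    yc=int(round(145.1+(x-270.7)*(171.4-145.1)/(319.3-270.7)))
    col=gs[yc-6:yc+7,x].astype(float); col-=np.percentile(col,30); col[col<15]=0
    if col.sum()>0: pts.append((x,yc-6+(col*np.arange(13)).sum()/col.sum()))
pts=np.array(pts); W=onplane(s,pts,pt,n)
sl=np.polyfit(W[:,0],W[:,2],1); print("pointer slope angle",-np.arctan(sl[0]),"z at hinge x",np.polyval(sl,J[0]+125)," tip",onplane(s,[[270.7,145.1]],pt,n))
H=J+[125,103,98]; print("angle via hinge",np.arctan2(W[:,2]-H[2],H[0]-W[:,0]))
T=onplane(s,[[270.7,145.1]],pt,n)[0]-H; print("tip",np.arctan2(T[2],-T[0]),np.hypot(T[0],T[2]))
```

```text
bar axis y= [ -0.026 333.446] ends 349.24009668854603 587.3405815354206 mid y 321.4617188547692 resid 12.331966065220648
bar pic rows y by contour near fin:
dark px [122 260] [127 282] at z50 [[464.996 310.464  50.   ]] [[489.138 317.212  50.   ]
 [442.567 304.466  50.   ]]
supports px [[324.768 269.918]
 [241.074 270.635]] holes? rod [[283.713 231.367]
 [253.935 231.568]
 [313.408 231.168]]
side corners [[213.353 276.856]
 [357.947 247.324]
 [200.84  211.634]
 [242.338 183.553]
 [252.796 211.577]
 [317.181 171.117]
 [224.926 251.612]
 [213.938 206.228]]
pointer slope angle 0.6524053241124147 z at hinge x 99.5132701980582  tip [[625.317  76.    196.393]]
angle via hinge [0.665 0.661 0.663 0.663 0.666 0.662 0.663 0.667 0.661 0.663 0.664 0.668
 0.663 0.666 0.675 0.67  0.674 0.669]
tip 0.6509177000686605 162.38700320700505
```

Request:
servo_tool(increments=[[0, 0, 0, 0, 0, -1], [0, 0, 0, 0, 0, -1], [0, 0, 0, 0, 0, -1], [0, 0, 0, 0, 0, -1], [0, 0, 0, 0, 0, -1], [0, 0, 0, 0, 0, -1], [0, 0, 0, 0, 0, -1], [0, 0, 0, 0, 0, -1], [0, 0, 0, 0, 0, -1], [0, 0, 0, 0, 0, -1], [0, 0, 0, 0, 0, -1], [0, 0, 0, 0, 0, -1]], jaw=1)

```text
time_s: 1.1
eef_pos: [209.4, -588.5, 233.2]
orientation: [0.716, 0.699, 0.0, -0.0]
force: [0.8, 0.2, 0.1]
finger_gap: 88.0
```

Request:
servo_tool(increments=[[1, 1, 0, 0, 0, -0.29], [1, 1, 0, 0, 0, 0], [1, 1, 0, 0, 0, 0], [1, 1, 0, 0, 0, 0], [1, 1, 0, 0, 0, 0], [1, 1, 0, 0, 0, 0], [1, 1, 0, 0, 0, 0], [1, 1, 0, 0, 0, 0], [1, 1, 0, 0, 0, 0], [1, 1, 0, 0, 0, 0], [1, 1, 0, 0, 0, 0], [1, 1, 0, 0, 0, 0]])

```text
time_s: 2.1
eef_pos: [450.7, -348.2, 233.4]
orientation: [0.707, 0.707, -0.0, -0.0]
force: [-0.1, -1.1, -0.1]
finger_gap: 87.9
```

Request:
servo_tool(increments=[[1, 0.95, 0, 0, 0, 0], [1, 0, 0, 0, 0, 0], [1, 0, 0, 0, 0, 0], [1, 0, 0, 0, 0, 0], [1, 0, 0, 0, 0, 0], [1, 0, 0, 0, 0, 0], [1, 0, 0, 0, 0, 0], [1, 0, 0, 0, 0, 0], [1, 0, 0, 0, 0, 0], [1, 0, 0, 0, 0, 0], [1, 0, 0, 0, 0, 0], [1, 0, 0, 0, 0, 0]])

```text
time_s: 3.1
eef_pos: [468.7, -108.4, 233.4]
orientation: [0.707, 0.707, -0.0, -0.0]
force: [0.1, 0.6, -0.0]
finger_gap: 88.3
```

Run:
```python
from h import *
c=cam("wrist"); im=eyes.grab_frame("wrist"); im=im[...,::-1].copy(); cv2.imwrite("pics/w1.png",im)
J=np.array([629.5,-27,0]); L=J+[[-165,-90,35],[-165,90,35],[-200,-125,12],[-200,125,12],[-90,60,124],[-90,-60,124]]
u=proj(c,L); print(u)
for a in u: cv2.circle(im,(int(a[0]),int(a[1])),3,(0,0,255),1)
cv2.imwrite("pics/w1a.png",im); np.save("w1.npy",c[1])
```

```text
[[281.11  201.963]
 [280.373  16.827]
 [252.151 225.886]
 [244.897 -16.107]
 [384.99   25.712]
 [372.465 191.893]]
```

View pics/w1a.png

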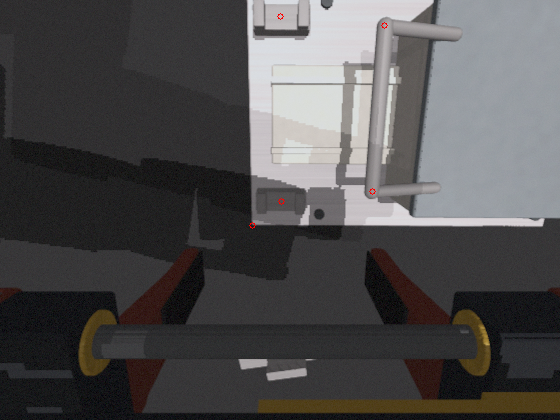

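Request:
servo_tool(increments=[[1, 0, 0, 0, 0, 0], [1, 0, 0, 0, 0, 0], [1, 0, 0, 0, 0, 0], [1, 0, 0, 0, 0, 0], [1, 0, 0, 0, 0, 0], [1, 0, 0, 0, 0, 0], [1, 0, 0, 0, 0, 0], [1, 0, 0, 0, 0, 0], [1, 0, 0, 0, 0, 0], [1, 0, 0, 0, 0, 0], [1, 0, 0, 0, 0, 0], [1, 0, 0, 0, 0, 0]])

```text
time_s: 4.15
eef_pos: [469.0, 131.3, 233.5]
orientation: [0.707, 0.707, -0.0, -0.0]
force: [-0.0, 0.1, -0.5]
finger_gap: 87.9
```

Request:
servo_tool(increments=[[1, 0, 0, 0, 0, 0], [1, 0, 0, 0, 0, 0], [1, 0, 0, 0, 0, 0], [1, 0, 0, 0, 0, 0], [1, 0, 0, 0, 0, 0], [1, 0, 0, 0, 0, 0], [1, 0, 0, 0, 0, 0], [1, 0, 0, 0, 0, 0], [1, 0, 0, 0, 0, 0], [0.5, 0, 0, 0, 0, -0.8], [0, 0, 0, 0, 0, -1], [0, 0, 0, 0, 0, -1]])

```text
time_s: 5.15
eef_pos: [469.0, 321.0, 233.2]
orientation: [0.599, 0.801, -0.0, -0.0]
force: [-1.1, -0.3, -0.1]
finger_gap: 87.4
```

Request:
servo_tool(increments=[[0, 0, 0, 0, 0, -1], [0, 0, 0, 0, 0, -1], [0, 0, 0, 0, 0, -1], [0, 0, 0, 0, 0, -1], [0, 0, 0, 0, 0, -1], [0, 0, 0, 0, 0, -1], [0, 0, 0, 0, 0, -1], [0, 0, 0, 0, 0, -1], [0, 0, 0, 0, 0, -1], [0, 0, 0, 0, 0, -1], [0, 0, 0, 0, 0, -1], [0, 0, 0, 0, 0, -1]])

```text
time_s: 6.15
eef_pos: [469.2, 320.2, 233.3]
orientation: [0.043, 0.999, -0.0, -0.0]
force: [-0.2, 0.2, 0.4]
finger_gap: 87.8
```

Run:
```python
from h import *
c=cam("wrist"); im=eyes.grab_frame("wrist")[...,::-1].copy(); cv2.imwrite("pics/w2.png",im)
print(c[1][:3,3])
th=-0.026; d=np.array([np.cos(th),np.sin(th),0]); n=np.array([-d[1],d[0],0]); B=np.array([468.3,321.5,0])
L=[B+50*np.array([0,0,1])+s*25*d+t*6*n for s in(-1,1) for t in(-1,1)]+[B+np.array([0,0,16])+s*120*d+t*12.5*n for s in(-1,1) for t in(-1,1)]
for a in proj(c,np.array(L)): cv2.circle(im,(int(round(a[0])),int(round(a[1]))),2,(0,0,255),1)
cv2.imwrite("pics/w2a.png",im)
```

```text
[392.781 326.982 383.039]
```

View pics/w2a.png

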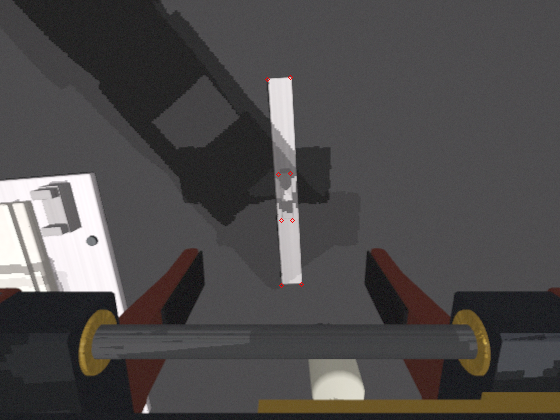

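Request:
servo_tool(increments=[[0.045, 0.065, 1, 0, 0, -0.6], [0, 0, 1, 0, 0, 0], [0, 0, 1, 0, 0, 0], [0, 0, 1, 0, 0, 0], [0, 0, 1, 0, 0, 0], [0, 0, 1, 0, 0, 0], [0, 0, 1, 0, 0, 0], [0, 0, 1, 0, 0, 0], [0, 0, 1, 0, 0, 0], [0, 0, 0.6, 0, 0, 0], [0, 0, 0.36, 0, 0, 0], [0, 0, 0, 0, 0, 0]])

```text
time_s: 7.2
eef_pos: [467.7, 321.4, 33.1]
orientation: [0.016, 1.0, -0.001, -0.001]
force: [-0.9, 0.1, 0.5]
finger_gap: 88.1
```

Request:
servo_tool(increments=[[0, 0, 0, 0, 0, 0], [0, 0, 0, 0, 0, 0], [0, 0, 0, 0, 0, 0], [0, 0, 0, 0, 0, 0], [0, 0, 0, 0, 0, 0], [0, 0, 0, 0, 0, 0], [0, 0, 0, 0, 0, 0], [0, 0, 0, 0, 0, 0], [0, 0, 0, 0, 0, 0], [0, 0, 0, 0, 0, 0], [0, 0, 0, 0, 0, 0], [0, 0, 0, 0, 0, 0]], jaw=0, grip_force=45)

```text
time_s: 8.2
eef_pos: [468.3, 322.0, 34.4]
orientation: [0.015, 1.0, 0.0, 0.0]
force: [1.0, -3.0, -2.5]
finger_gap: 11.4
```

Request:
servo_tool(increments=[[0, 0, -0.5, 0, 0, 0], [0, 0, -1, 0, 0, 0], [0, 0, -1, 0, 0, 1], [0, 0, -1, 0, 0, 1], [0, 0, -1, 0, 0, 1], [0, 0, -1, 0, 0, 1], [0, 0, -1, 0, 0, 1], [0, 0, -1, 0, 0, 1], [0, 0, 0, 0, 0, 1], [0, 0, 0, 0, 0, 1], [0, 0, 0, 0, 0, 1], [0, 0, 0, 0, 0, 1]])

```text
time_s: 9.2
eef_pos: [467.9, 321.7, 185.0]
orientation: [0.495, 0.869, -0.0, -0.0]
force: [-0.5, -0.2, -2.5]
finger_gap: 11.8
```

Request:
servo_tool(increments=[[0, 0, 0, 0, 0, 1], [0, 0, 0, 0, 0, 1], [0, 0, 0, 0, 0, 1], [0, 0, 0, 0, 0, 1], [0, 0, 0, 0, 0, 1], [0, 0, 0, 0, 0, 0.4], [-0.5, -0.1, 0, 0, 0, 0], [-1, -0.1, 0, 0, 0, 0], [-1, 0, 0, 0, 0, 0], [-1, 0, 0, 0, 0, 0], [-1, 0, 0, 0, 0, 0], [-1, 0, 0, 0, 0, 0]])

```text
time_s: 10.2
eef_pos: [463.4, 210.3, 184.6]
orientation: [0.706, 0.708, -0.0, -0.0]
force: [0.1, -0.4, -3.1]
finger_gap: 12.2
```

Request:
servo_tool(increments=[[-1, 0, 0, 0, 0, 0], [-1, 0, 0, 0, 0, 0], [-1, 0, 0, 0, 0, 0], [-1, 0, 0, 0, 0, 0], [-1, 0, 0, 0, 0, 0], [-1, 0, 0, 0, 0, 0], [-1, 0, 0, 0, 0, 0], [-1, 0, 0, 0, 0, 0], [-1, 0, 0, 0, 0, 0], [-1, 0, 0, 0, 0, 0], [-1, 0, 0, 0, 0, 0], [-0.9, 0, 0, 0, 0, 0]])

```text
time_s: 11.2
eef_pos: [463.3, -27.5, 184.7]
orientation: [0.707, 0.708, -0.0, -0.0]
force: [0.2, 0.6, -3.1]
finger_gap: 11.7
```

Run:
```python
from h import *
o=status.get_obs(); print(o['time_s'],o['eef_pos'],o['orientation'],o['force'],o['finger_gap'])
c=cam("wrist"); im=eyes.grab_frame("wrist")[...,::-1].copy()
t=eyes.grab_frame("top")[...,::-1].copy(); s=eyes.grab_frame("side")[...,::-1].copy()
for n,i in zip("wts",(im,t,s)): cv2.imwrite(f"pics/p3{n}.png",i)
J=np.array([629.5,-27,0]); e=o['eef_pos']; zu=e[2]-34
L=[e*[1,1,0]+[a*12.5,b*120,zu+h] for a in(-1,1) for b in(-1,1) for h in (0,16)]
S=J+[[-165+a*15.5,b,48] for a in(-1,1) for b in(-101,-79,79,101)]
out=[]
for n,i in (("wrist",im),("top",t),("side",s)):
    k=c if n=="wrist" else cam(n)
    for P,col in((L,(0,0,255)),(S,(0,255,0))):
        for a in proj(k,np.array(P)): cv2.circle(i,(int(round(a[0])),int(round(a[1]))),2,col,1)
b=cv2.resize(t[200:300,190:380],None,fx=2.1,fy=2.1); d=cv2.resize(s[130:290,180:340],None,fx=2.1,fy=2.1)
W=cv2.resize(im,None,fx=.7,fy=.7)
C=np.zeros((600,800,3),np.uint8); C[:W.shape[0],:W.shape[1]]=W; C[300:300+b.shape[0],:b.shape[1]]=b; C[:d.shape[0],400:400+d.shape[1]]=d
cv2.imwrite("pics/c3.png",C)
```

```text
11.2 [463.258 -27.538 184.718] [ 0.707  0.708 -0.    -0.   ] [ 0.181  0.589 -3.075] 11.726428679515386
```

View pics/c3.png

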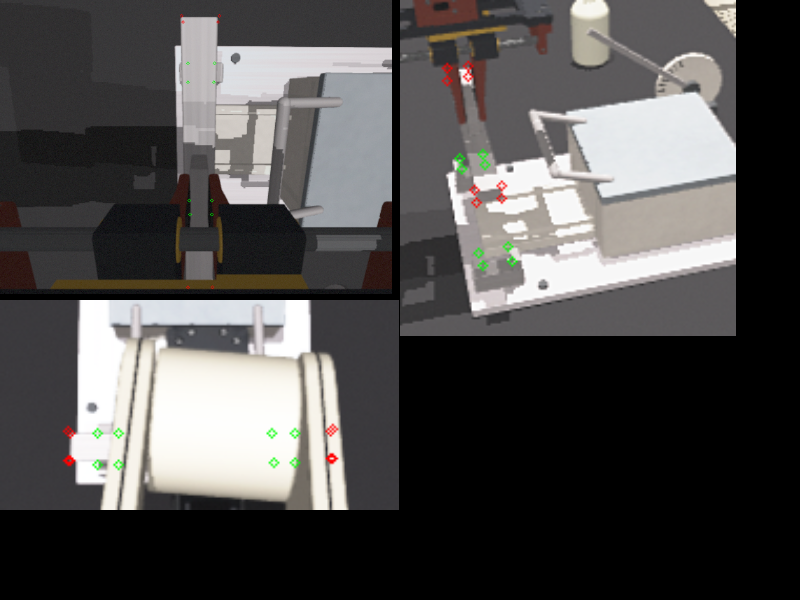

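Request:
servo_tool(increments=[[0.02, 0.06, 0.5, 0, 0, 0], [0, 0, 1, 0, 0, 0], [0, 0, 1, 0, 0, 0], [0, 0, 1, 0, 0, 0], [0, 0, 0.5, 0, 0, 0], [0, 0, 0.25, 0, 0, 0], [0, 0, 0, 0, 0, 0], [0, 0, 0, 0, 0, 0]])

```text
time_s: 12.02
eef_pos: [465.8, -25.3, 99.7]
orientation: [0.707, 0.707, 0.0, 0.0]
force: [-0.7, 0.7, -2.1]
finger_gap: 11.9
```

Run:
```python
from h import *
o=status.get_obs(); print(o['time_s'],o['eef_pos'],o['orientation'],o['force'],o['finger_gap'])
c=cam("wrist"); im=eyes.grab_frame("wrist")[...,::-1].copy(); cv2.imwrite("pics/p4w.png",im)
e=o['eef_pos']; zu=e[2]-34; J=np.array([629.5,-27,0])
print("bar end top", proj(c,[e*[1,1,0]+[a*12.5,120,zu+16] for a in(-1,1)]),"support inner",proj(c,J+[[-165+a*15.5,b,48] for a in(-1,1) for b in(79,101)]))
C=cv2.resize(im[0:150,210:360],None,fx=4,fy=4,interpolation=cv2.INTER_NEAREST)
s=eyes.grab_frame("side")[...,::-1]; cv2.imwrite("pics/p4s.png",s)
cv2.imwrite("pics/c4.png",C)
```

```text
12.0167 [465.778 -25.324  99.684] [0.707 0.707 0.    0.   ] [-0.7    0.711 -2.098] 11.92683560164326
bar end top [[258.351  21.94 ]
 [313.04   21.905]] support inner [[257.064 119.674]
 [256.157  79.722]
 [309.358 119.64 ]
 [310.158  79.687]]
```

View pics/c4.png

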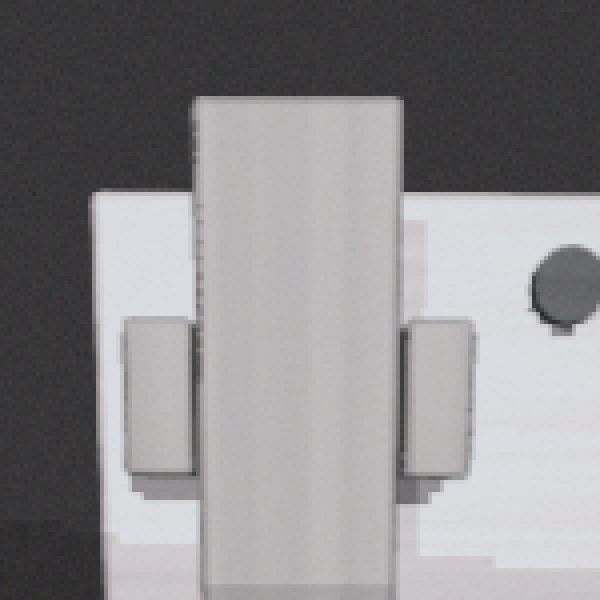

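Run:
```python
from h import *
im=cv2.imread("pics/p4w.png"); c=cam("wrist"); p,P=c
g=cv2.cvtColor(im,cv2.COLOR_BGR2GRAY).astype(float)
for a,b,r in ((258.2,310.5,24.2),(258.9,310.0,60),(260.25,309.25,145)):
    o,d=rays(c,[[a,r],[b,r]]); k=25/np.linalg.norm(d[1]-d[0]); print("row",r,o+d*k)
s=cv2.imread("pics/p4s.png"); o=status.get_obs(); e=o['eef_pos']; J=np.array([629.5,-27,0])
u=proj(cam("side"),[[464.5+a*12.5,e[1]+b*120,zz] for a in(-1,1) for b in (-1,1) for zz in(66,82)]); print(u)
for a in u: cv2.circle(s,(int(round(a[0])),int(round(a[1]))),0,(0,0,255),-1)
cv2.imwrite("pics/c5.png",cv2.resize(s[150:290,190:330],None,fx=4,fy=4,interpolation=cv2.INTER_NEAREST))
```

```text
row 24.2 [[453.185  95.426  74.884]
 [478.185  95.402  74.925]]
row 60 [[453.22   79.649  75.638]
 [478.22   79.626  75.679]]
row 145 [[453.335  39.226  80.214]
 [478.335  39.203  80.256]]
[[220.573 255.333]
 [219.845 249.905]
 [206.883 194.812]
 [206.161 189.82 ]
 [231.944 253.132]
 [231.351 247.712]
 [216.249 193.31 ]
 [215.618 188.33 ]]
```

View pics/c5.png

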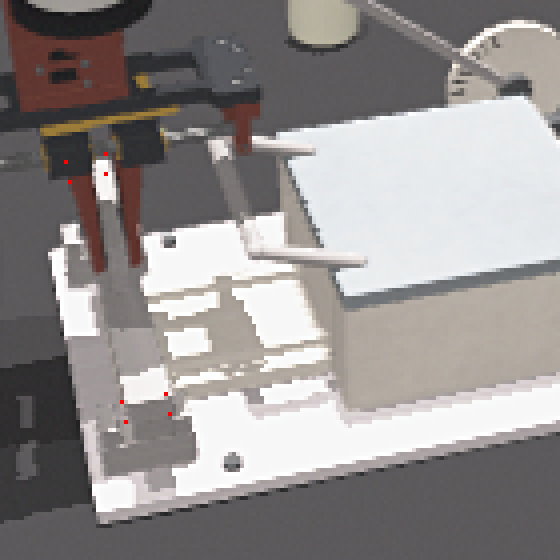

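Run:
```python
from h import *
s=cam("side")
for y in(-64,-27,10): print(y,onplane(s,[[250,187.5],[244,187.5],[255,178]],np.array([0,y,0.]),np.array([0,1.,0])))
print(proj(s,[[464.5+89,-26+b,z] for b in(-37,37) for z in (153,169)]), (proj(s,[[464.5+89,-26+b,z] for b in(-37,37) for z in (153,169)])-[190,150])*4)
```

```text
-64 [[540.72  -64.    174.006]
 [527.323 -64.    176.525]
 [553.118 -64.    196.637]]
-27 [[547.384 -27.    149.09 ]
 [533.279 -27.    151.741]
 [560.437 -27.    172.916]]
10 [[554.047  10.    124.174]
 [539.235  10.    126.958]
 [567.755  10.    149.194]]
[[255.928 194.126]
 [255.619 188.233]
 [249.064 177.344]
 [248.703 171.648]] [[263.713 176.505]
 [262.476 152.93 ]
 [236.256 109.378]
 [234.813  86.593]]
```

Request:
servo_tool(increments=[[-0.08, 0, 0.4, 0, 0, 0], [0, 0, 0.5, 0, 0, 0], [0, 0, 0.3, 0, 0, 0], [0, 0, 0.1, 0, 0, 0], [0, 0, 0.05, 0, 0, 0], [0, 0, 0, 0, 0, 0]])

```text
time_s: 12.62
eef_pos: [465.2, -27.2, 72.0]
orientation: [0.707, 0.707, -0.0, -0.0]
force: [-0.4, -0.1, -3.3]
finger_gap: 11.8
```

Request:
servo_tool(increments=[[0, 0, 0.05, 0, 0, 0], [0, 0, 0.05, 0, 0, 0], [0, 0, 0.05, 0, 0, 0], [0, 0, 0, 0, 0, 0]])

```text
time_s: 12.95
eef_pos: [465.5, -27.2, 69.5]
orientation: [0.707, 0.707, 0.0, 0.0]
force: [-0.6, -0.3, -2.6]
finger_gap: 11.8
```

Request:
servo_tool(increments=[[0, 0, 0.05, 0, 0, 0], [0, 0, 0.05, 0, 0, 0], [0, 0, 0, 0, 0, 0]])

```text
time_s: 13.2
eef_pos: [465.7, -27.2, 69.3]
orientation: [0.707, 0.707, 0.0, 0.0]
force: [-5.9, 0.7, 24.0]
finger_gap: 11.5
```

Request:
servo_tool(increments=[[0, 0, -0.04, 0, 0, 0], [0, 0, 0, 0, 0, 0], [0, 0, 0, 0, 0, 0], [0, 0, 0, 0, 0, 0], [0, 0, 0, 0, 0, 0]], jaw=0.5)

```text
time_s: 13.62
eef_pos: [465.5, -27.2, 68.2]
orientation: [0.707, 0.707, -0.0, -0.0]
force: [-0.3, 1.5, -0.1]
finger_gap: 41.3
```

Request:
servo_tool(increments=[[0, 0, -0.5, 0, 0, 0], [0, 0, -1, 0, 0, 0], [0, 0, -1, 0, 0, 0], [0, 0, -1, 0, 0, 0], [0, 0, -1, 0, 0, 0], [0, 0, -1, 0, 0, 0], [0, 0, -0.7, 0, 0, 0], [0, 0, 0, 0, 0, 0]])

```text
time_s: 14.28
eef_pos: [467.2, -27.4, 195.4]
orientation: [0.707, 0.707, 0.002, 0.002]
force: [0.3, -1.4, 0.1]
finger_gap: 43.7
```

Run:
```python
from h import *
o=status.get_obs(); print(o['time_s'],o['eef_pos'],o['force'],o['finger_gap'])
c=cam("wrist"); im=eyes.grab_frame("wrist")[...,::-1].copy(); s=eyes.grab_frame("side")[...,::-1].copy(); t=eyes.grab_frame("top")[...,::-1]
cv2.imwrite("pics/p6w.png",im); cv2.imwrite("pics/p6s.png",s); cv2.imwrite("pics/p6t.png",t)
C=np.zeros((600,800,3),np.uint8)
C[:300,:400]=cv2.resize(im,(400,300)); C[:,400:]=cv2.resize(s[165:285,190:270],(400,600),interpolation=cv2.INTER_NEAREST)
C[300:,:400]=cv2.resize(im[0:165,180:400],(400,300))
cv2.imwrite("pics/c6.png",C)
```

```text
14.2833 [467.229 -27.364 195.434] [ 0.303 -1.38   0.126] 43.743948418082255
```

View pics/c6.png

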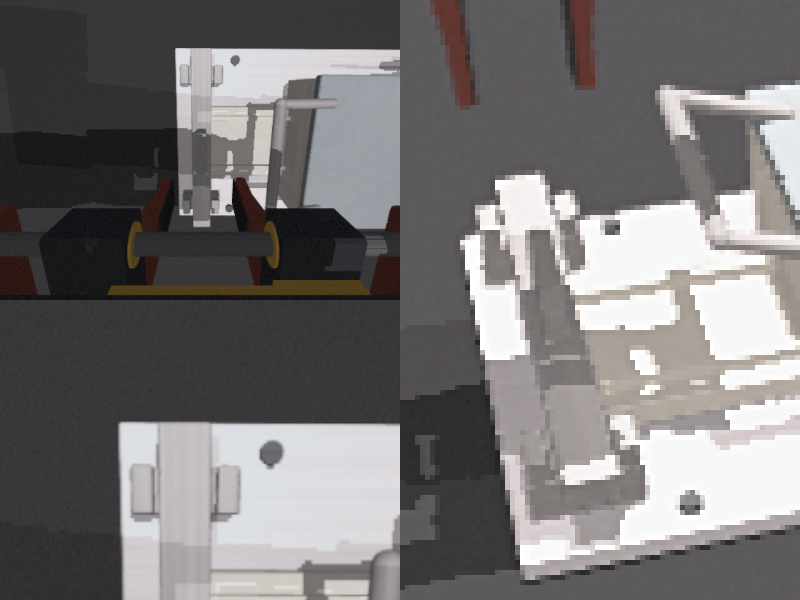

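Request:
servo_tool(increments=[[0, 0.7, 0, 0, 0, 0], [0, 1, 0, 0, 0, 0], [0, 1, 0, 0, 0, 0], [0, 0.7, 0, 0, 0, 0], [0, 0.3, 0.3, 0, 0, 0], [0, 0, 1, 0, 0, 0], [0, 0, 1, 0, 0, 0], [0, 0, 1, 0, 0, 0], [0, 0, 0.5, 0, 0, 0], [0, 0, 0.15, 0, 0, 0], [0, 0, 0, 0, 0, 0]])

```text
time_s: 15.35
eef_pos: [538.4, -27.2, 112.0]
orientation: [0.707, 0.707, -0.001, -0.001]
force: [-0.3, -0.5, 0.4]
finger_gap: 44.0
```

Run:
```python
from h import *
o=status.get_obs(); print(o['time_s'],o['eef_pos'],o['force'],o['finger_gap'])
s=eyes.grab_frame("side")[...,::-1].copy(); cv2.imwrite("pics/p7s.png",s)
cv2.imwrite("pics/c7.png",cv2.resize(s[110:260,210:360],None,fx=4,fy=4,interpolation=cv2.INTER_NEAREST))
```

```text
15.35 [538.375 -27.158 112.008] [-0.28  -0.458  0.397] 44.000039077202324
```

View pics/c7.png

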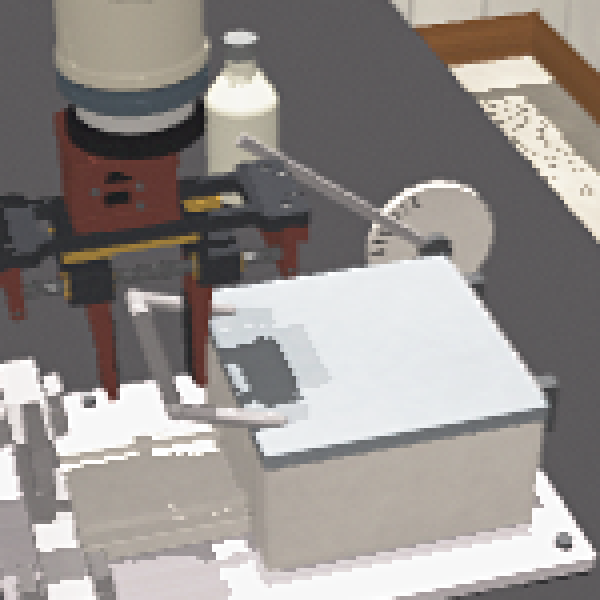

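Request:
servo_tool(increments=[[0, 0, 0, 0, 0, 0], [0, 0, 0, 0, 0, 0], [0, 0, 0, 0, 0, 0], [0, 0, 0, 0, 0, 0], [0, 0, 0, 0, 0, 0], [0, 0, 0, 0, 0, 0], [0, 0, 0, 0, 0, 0], [0, 0, 0, 0, 0, 0]], jaw=0, grip_force=45)

```text
time_s: 16.07
eef_pos: [540.1, -27.2, 113.6]
orientation: [0.707, 0.707, 0.0, 0.0]
force: [2.2, -0.1, 1.6]
finger_gap: 11.0
```

Run:
```python
from h import *
o=status.get_obs(); print(o['time_s'],o['eef_pos'],o['force'],o['finger_gap'])
print([status.get_obs()['eef_pos'] for _ in range(2)])
# pointer angle from side pics, with px offset of side cam estimated from static marks
rod=lambda t:(125-215*np.cos(t)+26*np.sin(t),98+215*np.sin(t)+26*np.cos(t))
r0=np.array(rod(0)); prev=r0
for t in (.1,.2,.3,.4,.5,.6,.65,.665): 
    q=np.array(rod(t)); print(t,(q-r0),"step units",(q-prev)/20); prev=q
c=cam("side")
for off in ((0,0),(1,1.3),(1,2)):
  for name in("p6s","p7s"):
    gs=cv2.imread(f"pics/{name}.png",0); J=np.array([629.5,-27,0]); pts=[]
    for x in range(283,301):
        yc=int(round(145.1+(x-270.7)*(171.4-145.1)/(319.3-270.7))); col=gs[yc-6:yc+7,x].astype(float); col-=np.percentile(col,30); col[col<15]=0
        if col.sum()>0: pts.append((x,yc-6+(col*np.arange(13)).sum()/col.sum()))
    W=onplane(c,np.array(pts)-off,J+[0,103,0],np.array([0,1.,0])); H=J+[125,103,98]; sl=np.polyfit(W[:,0],W[:,2],1)
    print(off,name,"slope",-np.arctan(sl[0]),"z@hinge",np.polyval(sl,H[0]),"via hinge",np.median(np.arctan2(W[:,2]-H[2],H[0]-W[:,0])))
```

```text
16.0667 [540.097 -27.237 113.621] [ 2.247 -0.074  1.591] 10.959370375465207
[array([540.097, -27.237, 113.621]), array([540.097, -27.237, 113.621])]
0.1 [ 3.67  21.334] step units [0.183 1.067]
0.2 [ 9.451 42.196] step units [0.289 1.043]
0.3 [17.286 62.376] step units [0.392 1.009]
0.4 [27.097 81.673] step units [0.491 0.965]
0.5 [38.785 99.894] step units [0.584 0.911]
0.6 [ 52.234 116.857] step units [0.672 0.848]
0.65 [ 59.577 124.813] step units [0.367 0.398]
0.665 [ 61.856 127.128] step units [0.114 0.116]
(0, 0) p6s slope 0.6519293418486748 z@hinge 99.56320672864922 via hinge 0.6646840529186658
(0, 0) p7s slope 0.6426353683555314 z@hinge 100.5020431886868 via hinge 0.66381601482036
(1, 1.3) p6s slope 0.6510342474028363 z@hinge 101.82758179715574 via hinge 0.6812334048508145
(1, 1.3) p7s slope 0.641721515645873 z@hinge 102.80816756390573 via hinge 0.6812286034283137
(1, 2) p6s slope 0.6501862795446122 z@hinge 103.97074680746539 via hinge 0.6970004838667518
(1, 2) p7s slope 0.6408725308818853 z@hinge 104.95068682812587 via hinge 0.6971207287137338
```

Request:
servo_tool(increments=[[0, 0.09, -0.53, 0, 0, 0], [0, 0.09, -0.53, 0, 0, 0], [0, 0.145, -0.52, 0, 0, 0], [0, 0.145, -0.52, 0, 0, 0], [0, 0.195, -0.505, 0, 0, 0], [0, 0.195, -0.505, 0, 0, 0], [0, 0.245, -0.48, 0, 0, 0], [0, 0.245, -0.48, 0, 0, 0], [0, 0, 0, 0, 0, 0], [0, 0, 0, 0, 0, 0]])

```text
time_s: 16.9
eef_pos: [565.7, -27.4, 195.1]
orientation: [0.707, 0.707, -0.001, -0.001]
force: [-4.5, -2.6, -4.3]
finger_gap: 11.0
```

Request:
servo_tool(increments=[[0, 0.29, -0.455, 0, 0, 0], [0, 0.29, -0.455, 0, 0, 0], [0, 0.335, -0.425, 0, 0, 0], [0, 0.335, -0.425, 0, 0, 0], [0, 0.18, -0.2, 0, 0, 0], [0, 0.18, -0.2, 0, 0, 0], [0, 0, 0, 0, 0, 0], [0, 0, 0, 0, 0, 0], [0, 0, 0, 0, 0, 0], [0, 0, 0, 0, 0, 0]])

```text
time_s: 17.73
eef_pos: [595.7, -27.5, 237.9]
orientation: [0.707, 0.707, -0.003, -0.003]
force: [-12.8, -3.6, 1.3]
finger_gap: 10.8
```

Run:
```python
from h import *
o=status.get_obs(); print(o['time_s'],o['eef_pos'],o['force'],o['finger_gap'],o['moment'])
s=eyes.grab_frame("side")[...,::-1].copy(); cv2.imwrite("pics/p8s.png",s)
t=eyes.grab_frame("top")[...,::-1].copy(); cv2.imwrite("pics/p8t.png",t); w=eyes.grab_frame("wrist")[...,::-1]; cv2.imwrite("pics/p8w.png",w)
cv2.imwrite("pics/c8.png",cv2.resize(s[90:240,190:390],None,fx=4,fy=4,interpolation=cv2.INTER_NEAREST))
```

```text
17.7333 [595.711 -27.524 237.944] [-12.795  -3.625   1.251] 10.838649385086615 [-0.656  2.228 -0.092]
```

View pics/c8.png

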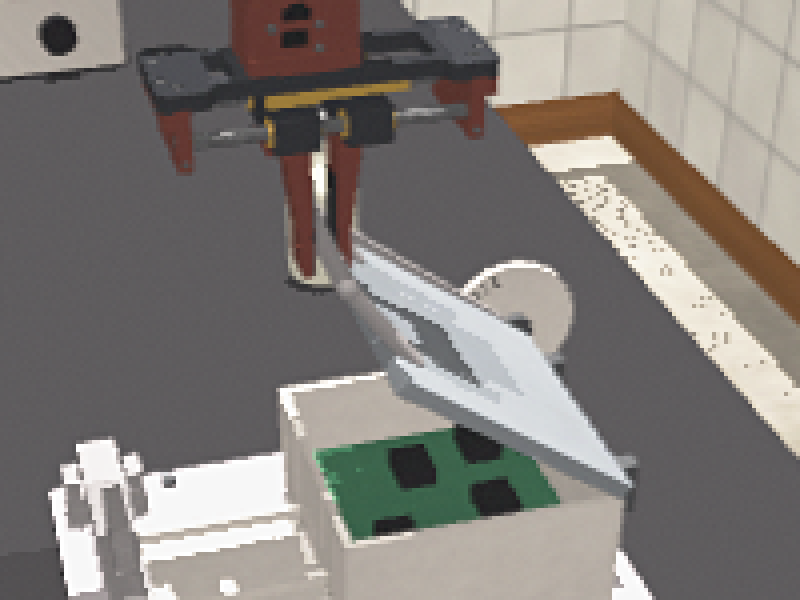

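```bash
cat > seg.py <<'E'
from h import *
def segs(f,roi,minlen):
    c=cam("side"); x0,y0,x1,y1=roi; g=cv2.imread(f"pics/{f}.png",0)[y0:y1,x0:x1]
    g=cv2.resize(g,None,fx=4,fy=4,interpolation=cv2.INTER_CUBIC)
    l=cv2.createLineSegmentDetector(cv2.LSD_REFINE_ADV).detect(g)[0][:,0,:]
    out=[]
    for s in l:
        if np.hypot(s[2]-s[0],s[3]-s[1])<minlen*4: continue
        u=(s.reshape(2,2)+.5)/4-.5+[x0,y0]
        if u[0,0]>u[1,0]: u=u[::-1]
        W=onplane(c,u,np.array([0,-112.,0]),np.array([0,1.,0])); d=W[1]-W[0]; out.append((-np.arctan2(d[2],d[0]),u.ravel()))
    return out
E
python3 - <<'E'
from seg import *
for f,roi,n in(("side0",(265,138,325,180),8),("p6s",(265,138,325,180),8),("p8s",(270,140,325,180),8),("p8s",(270,150,355,220),14)):
    print(f)
    for a,u in segs(f,roi,n):
        if .4<a<.9: print("  ang %.3f"%a,np.round(u,1))
E
```

```text
side0
  ang 0.656 [278.9 147.1 295.8 156.8]
  ang 0.688 [271.  143.8 280.1 149.4]
  ang 0.656 [268.8 146.  278.8 151.6]
  ang 0.656 [280.3 152.4 302.  164.6]
p6s
  ang 0.656 [304.8 163.2 315.8 169.5]
  ang 0.657 [278.9 147.1 295.9 156.8]
  ang 0.685 [271.  143.8 280.1 149.3]
  ang 0.662 [268.9 145.9 278.7 151.5]
  ang 0.654 [280.2 152.3 301.9 164.5]
p8s
  ang 0.631 [278.3 150.5 317.6 171.3]
  ang 0.656 [278.9 147.1 295.7 156.7]
p8s
  ang 0.631 [278.3 150.5 317.6 171.3]
  ang 0.625 [292.2 184.9 346.9 210.9]
  ang 0.619 [304.1 195.5 318.6 202.1]
  ang 0.609 [287.8 188.2 303.  194.9]
  ang 0.630 [324.6 205.1 344.7 214.6]
```

Request:
servo_tool(increments=[[0, 0.05, -0.08, 0, 0, 0], [0, 0.05, -0.08, 0, 0, 0], [0, 0.05, -0.07, 0, 0, 0], [0, 0, 0, 0, 0, 0], [0, 0, 0, 0, 0, 0], [0, 0, 0, 0, 0, 0], [0, 0, 0, 0, 0, 0], [0, 0, 0, 0, 0, 0], [0, 0, 0, 0, 0, 0], [0, 0, 0, 0, 0, 0]])

```text
time_s: 18.72
eef_pos: [599.7, -27.5, 242.4]
orientation: [0.707, 0.707, -0.002, -0.002]
force: [-8.3, -3.6, -3.4]
finger_gap: 11.0
```

```bash
cat > m.py <<'E'
from seg import *
import sys
f=sys.argv[1]
o=status.get_obs(); print(o['time_s'],o['eef_pos'],o['force'],o['finger_gap'])
cv2.imwrite(f"pics/{f}.png",eyes.grab_frame("side")[...,::-1]); cv2.imwrite(f"pics/{f}t.png",eyes.grab_frame("top")[...,::-1])
for a,u in segs(f,(265,130,325,180),8)+segs(f,(270,150,355,220),14):
    if .5<a<.8: print("  ang %.3f"%a,np.round(u,1))
E
python3 m.py p9
```

```text
18.7167 [599.704 -27.539 242.378] [-8.304 -3.601 -3.443] 11.049218394733877
  ang 0.607 [310.2 167.3 317.9 171.1]
  ang 0.709 [293.  174.4 300.2 178.8]
  ang 0.652 [293.1 183.1 346.9 210.9]
  ang 0.644 [307.5 195.6 323.5 203.5]
  ang 0.659 [288.7 186.  305.5 194.7]
  ang 0.650 [324.5 204.4 345.  214.7]
```

Request:
servo_tool(increments=[[0, 0, 0, 0, 0, 0], [0, 0, 0, 0, 0, 0], [0, 0, 0, 0, 0, 0], [0, 0, 0, 0, 0, 0], [0, 0, 0, 0, 0, 0], [0, 0, 0, 0, 0, 0], [0, 0, 0, 0, 0, 0], [0, 0, 0, 0, 0, 0], [0, 0, 0, 0, 0, 0], [0, 0, 0, 0, 0, 0], [0, 0, 0, 0, 0, 0], [0, 0, 0, 0, 0, 0]])

```text
time_s: 19.82
eef_pos: [599.7, -27.5, 242.4]
orientation: [0.707, 0.707, -0.002, -0.002]
force: [-7.8, -3.5, -2.9]
finger_gap: 10.7
```

```bash
python3 m.py p10
python3 - <<'E'
import cv2,numpy as np
s=cv2.imread("pics/p10.png"); t=cv2.imread("pics/p10t.png")
C=np.zeros((600,800,3),np.uint8); C[:,:400]=cv2.resize(s[125:275,260:360],(400,600),interpolation=cv2.INTER_CUBIC)
C[:300,400:]=cv2.resize(t,(400,300)); C[300:,400:]=cv2.resize(s,(400,300)); cv2.imwrite("pics/c10.png",C)
E
```

```text
19.8167 [599.705 -27.54  242.362] [-7.783 -3.54  -2.85 ] 10.698159541956045
  ang 0.600 [310.2 167.4 317.9 171.1]
  ang 0.705 [293.  174.4 300.2 178.8]
  ang 0.652 [293.1 183.1 347.  210.9]
  ang 0.645 [307.3 195.5 323.5 203.5]
  ang 0.659 [288.7 186.  305.5 194.7]
  ang 0.651 [324.5 204.4 344.6 214.6]
```

View pics/c10.png

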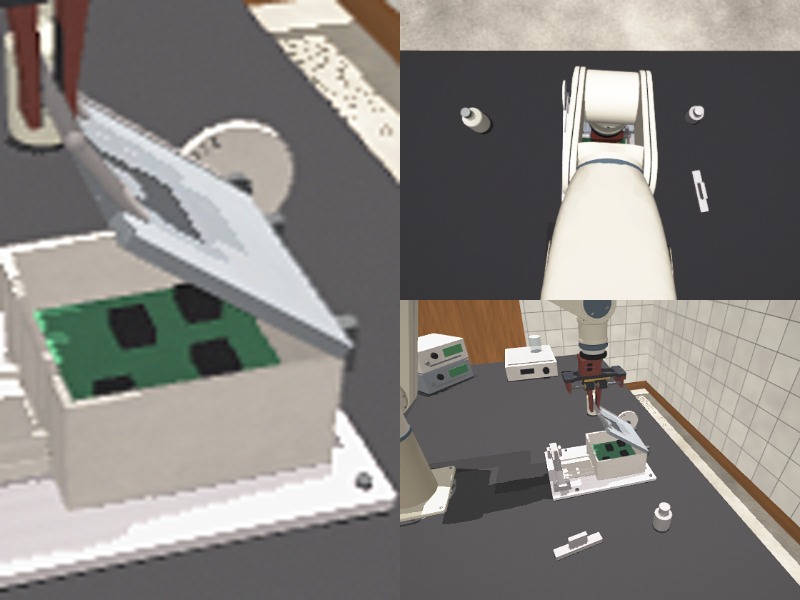

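```bash
python3 -c "
from rig import order,status
print(order.job_done()); print(status.get_obs()['time_s'])"
```

```text
the job is handed in; nothing more can be done
None
the job is handed in; nothing more can be done
```

I laid the long bar across both supports and released it while the cover was shut. I then lifted the cover by its rod until it was in line with the pointer. The job was handed in at about 20 s with the gripper still holding the rod.

- **Bar:** It met the supports at the expected height. The pictures after release show it lying flat between the cheeks of both notches, with about equal overhang at each end.
- **Cover angle:** The side camera gives the pointer as about 0.656 rad, measured before the lift and again partway through it. At the end it gives the cover as about 0.652 rad from the longest edge, with shorter edges from 0.645 to 0.659. The arm's own travel suggests about 0.66 rad, so the checks agree to about 0.01 rad.
- **Hold:** Over the last second the tool moved less than 0.1 mm and the grip was unchanged. The force at the wrist was about 9 N.
- **Pointer:** At the final angle the cover hides almost all of the pointer, so I could not measure it again there. It had not moved partway through the lift, and nothing came near it.
- **Short bar, weight and bottle:** They look unmoved in the last pictures. I checked this by eye only.

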